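# Unscrew the left-hand cap of the torch gas cylinder

## Robot

A 7-joint arm with a two-finger parallel gripper is mounted at the origin on a cart in front of the work surface, level with it; the furniture and walls round the work are solid. World frame = base frame: x ahead of the robot, y to its left, z up, the work surface at z = 0. Lengths are in m, angles in rad, forces in N, time in s.
With the tool pointing down it reaches from about 0.4 to 0.875 m from the base axis. Payload 4.4 kg.
Tool frame: the origin (TCP) lies on the centre line of the jaws, within the pads' length; the fingertips stand arm.tip_extent ahead of it and the grasp point (between the pads) lies 8 mm behind it (arm.tip_extent is the distance from the TCP to the fingertips, in m); z points along the fingers, y is the line along which they close (so a half turn about z gives the same grasp; the last joint's range is limited). The gripper opens to 85 mm and grips with 20 to 120 N. Pads are 22 mm wide; open, the fingers measure 114 mm over their backs; the gripper's body (76 mm by 85 mm) begins 54 mm behind the grasp point. The pads swing forward as they close: fully open they stand 13 mm farther back than shut.
Start: joints at [-1.169, 0.628, 0.038, 1.517, -0.027, 0.996, -0.02], TCP at [0.293, 0.58, 0.242] pointing down, gripper open.
Joint ranges: [-3.06, 3.06], [-0.37, 2.12], [-1.25, 1.32], [0.18, 2.47], [-1.1, 4.24], [0.23, 1.98], [-2.94, 2.94]. Speed limits (rad/s): [2.57, 2.57, 3.14, 3.14, 3.14, 3.14, 3.14].

## Interface

Orientations are given as a unit quaternion [w, x, y, z].
In Python, from station import arm gives the robot as it stands.
- The arm moves only by the tool arm_command, never from a script. Its argument "steps" is text: rows parted by semicolons, each of 5 numbers parted by spaces: the finger opening in mm, from 0 to 85.4, then the shift along the tool's x, y, z in mm, then the turn about the tool's z in degrees. A call has 1 to 20 rows; each row shifts and turns the commanded pose from where the row before left it, along the tool's axes as they then stand; what a row does not reach is not made up. A row lasts 1/10 s, in which the tool goes at most 50 mm and 8.59 degrees, less where a joint would pass 70% of its speed; a pose out of reach is approached as far as the arm can. A call is refused whole if a number of a shift passes 50 or a number of a turn 8.59, either way. A call with a gripper value outside its range is refused whole. The fingers move at their own pace and stop on an object; "grip_force" is the grip in N (left out, the last holds). Time passes only in rows, so rows that do not move let the fingers close. It gives the time, the measured TCP pose, the force, the opening and the grip force at its end, in the units of the state.
- arm.state(): the state, without advancing time (a new reading comes with each control period).
- arm.read_camera(name): name is "scene" or "top" or "wrist"; returns the picture (384x512x3 uint8, red, green, blue); there is no depth.
- arm.calibration(name): a dict with "fovy" (degrees; the focal length in pixels is half the picture's height over the tangent of half this angle, whatever the lens; pixels are square), "cx", "cy" (the principal point, pixels), "T" (4x4, takes a point from camera to world coordinates). Camera axes: x right, y down, z forward; pixel columns grow to the right and rows downward; lengths in m; the calibration is good to about 2 mm. The wrist camera is an equidistant fisheye: a pixel r from the principal point sees the ray r / f radians off the axis. A picture is of the moment at which its call begins: read the wrist's pose just before it. calibration takes no time and is no camera call; for the wrist camera it gives the pose at the moment of the call.
- arm.job_done(): hands the job in; it is judged then, once.
Trained networks look in the newest picture that a camera, given by its name, has taken for a name from the list of things; names that differ only in an ending like _2 or _b are one class to them, and where a whole thing is asked for, a point or a joint stands for the part that bears it (a point fixed in the world has none). Each returns a list of dicts, best first, with "p" (0 to 1); they miss things now and then, are a little off and sometimes report something else, mostly with a low value. They report only what shows in the picture. A call takes as long as a camera call.
- arm.boxes_of(camera, thing): "point" ([x, y, z] in m, in world coordinates, good to about 4 mm: the middle of the surface that is visible of it).
- arm.masks_of(camera, thing): "mask" (384x512 bool, what is visible of it).
- arm.mark_of(camera, thing): "point" ([x, y, z] in m, in world coordinates, good to about 4 mm: a listed point, or the origin of a listed thing).
The state is a dict: "time": time; "joint_positions": joint angles; "dq": joint speeds; "effort": joint torques, N m; "ee_pos": TCP position; "tcp_rot": TCP orientation; "contact_force": force on the tool from outside, world axes, zero at the start; "wrist_torque": the same for the moment, N m; "grip_width": finger opening in m; "finger_force": force on a finger pad.
Only numpy, scipy, OpenCV 4.12 (cv2) and the standard library are available. Lean on these libraries where they do the work, as an engineer would, in place of code of your own. Each camera call takes 0.05 s, during which the arm holds its last target. There are 200 camera calls.

## Task

Two small gas cylinders stand on the worktop with steel hexagon caps on their valves; open the torch gas one, whose cap has nicked corners and a groove cut round it, the engraved mark of a left-hand thread: unscrew that cap by turning it clockwise as seen from above (take a fresh grip as often as needed), without forcing, prying or pulling the thread. Once you feel that the thread has let go, lift the cap off and set it down gently, upright, mouth down as it sat on the valve, in the middle of the soft pad in the small steel dish. Leave the other cylinder and its plain cap alone, and everything else in its place.

Things in the scene. Friction and masses are not known exactly. Their poses are not given: they have to be found in the camera images.
- nicked_cap: Steel hexagon cap, 40 mm across flats, 46 over corners, 26 mm tall plus a 33 mm round boss to 31 mm; dark nicks in its corners and a 4 mm groove round it mark a LEFT-HAND thread: it comes off CLOCKWISE seen from above. 0.06 to 0.13 kg. Origin: centre of its open underside (starts 83 to 86 mm above the worktop), z up; flats face its +x and every 60 degrees.
- nicked_cap_mark (a point): Middle of the nicked cap's +x flat, 20 mm from its axis and 15 mm above its underside; a dark line engraved on the cap's top runs from the centre towards it and shows how far the cap has turned.
- nicked_cylinder: Small aluminium gas cylinder, 78 mm wide, fixed on the worktop in an 86 mm rubber foot; origin: centre of the foot's underside, z up. Body to 45 mm height, domed to 67 mm, brass neck 30 mm wide to 82 mm, then the threaded valve stub, 24 mm wide, to 105 mm, hidden in the cap. It carries the nicked cap.
- valve_seat (a point): Foot of the stub, on its axis, 82 mm up. The coarse thread has about 1 mm of play sideways and up or down; as it unscrews the cap climbs by 2 to 5 mm a radian: feel the push and rise with it (held level or raised too fast, it jams). A spring pin in the stub pushes the cap up with 5 N, fading to 3 N and ending after 5 mm of rise: it turns under load, and stays where it is left.
- stub_top (a point): Top of the nicked cylinder's stub, on its axis, 105 mm up. The thread lets go after 1.8 to 2.9 rad, different each time and not seen from outside: then the cap can be lifted 4 mm against under 4 N; it clears the stub when 24 mm up. Turned the wrong way, or pulled while engaged, it jams; over 35 N between cap and valve is damage.
- plain_cylinder: Small aluminium gas cylinder, 78 mm wide, fixed on the worktop in an 86 mm rubber foot; origin: centre of the foot's underside, z up. Body to 45 mm height, domed to 67 mm, brass neck 30 mm wide to 82 mm, then the threaded valve stub, 24 mm wide, to 105 mm, hidden in the cap. It carries the plain cap.
- plain_cap: Steel hexagon cap of the same size without nicks or groove (ordinary right-hand thread), screwed on tight; leave it alone. Origin: centre of its underside.
- dish: Loose round steel dish, 120 mm wide at the rim, 18 mm high, 0.38 kg, with a flat round dark foam pad, 94 mm wide, whose top lies 10.5 mm above the dish's underside and gives 3 mm, 4 N a millimetre, then is hard. Origin: centre of its underside.
- salt_shaker: Glass salt shaker with a grey top, 44 mm wide, 90 mm tall, at the front among the task's things; bystander. Origin: centre of its underside.
- tin_small: Food tin, 75 mm wide, 58 mm tall, behind the task's things; bystander. Origin: centre of its underside.
- pepper_mill: Dark wooden pepper mill, 58 mm wide, 150 mm tall, at the back left; bystander. Origin: centre of its underside.
- honey_jar: Jar with a red lid, 65 mm wide, 100 mm tall, at the back; bystander. Origin: centre of its underside.
- teaspoon_a: Steel teaspoon, 139 mm long, 10 mm high, lying behind the task's things on the right; bystander.
- kitchen_timer: Round kitchen timer with a red cap, 64 mm wide, 43 mm tall, behind the task's things; bystander. Origin: centre of its underside.
- spice_a: Spice jar, 41 mm wide, 105 mm tall, at the back right; bystander. Origin: centre of its underside.

How it is judged:
By the outcome, as a careful person would: the job done as asked, in the order asked, and still so for the second after the job is handed in, with the robot touching nothing.
It also fails if it takes over 72 s, if anything falls off the work surface, if the arm or the gripper's body presses on something with over 40 N, if the wrist force passes 120 N, or if a joint passes its speed limit or range.

## Working session

There is one attempt and no reset: what is moved stays moved. The work goes in short steps, Python scripts to look and compute and a tool call to move; the robot and the scene stay as the last step left them, time stands still between calls to the robot, and variables do not carry over. Pictures are saved under pics/ and viewed, at most 10 in all, crops included, and the job is handed in when it is done.

Besides the shell and the picture viewer there is one more tool, called after "Emit:" as name(argument=value, ...) on one line, values as JSON. arm_command: Moves the arm, as the interface text tells. Its arguments: {"type":"object","properties":{"steps":{"type":"string"},"grip_force":{"type":"number"}},"required":["steps"]}

```bash
mkdir -p pics; ls; python3 - <<'E'
from station import arm
import cv2,numpy as np
print(arm.tip_extent)
s=arm.state()
for k,v in s.items(): print(k,np.round(v,4).tolist())
ims=[]
for c in ("scene","top"):
    im=arm.read_camera(c); cv2.imwrite(f"pics/{c}0.png",im[:,:,::-1])
    for t in ("nicked_cap","plain_cap","dish","nicked_cylinder","plain_cylinder"):
        for f in ("mark_of","boxes_of"):
            print(c,t,f,[(round(float(d["p"]),2),np.round(d["point"],4).tolist()) for d in getattr(arm,f)(c,t)[:3]])
    for t in ("nicked_cap_mark","stub_top","valve_seat","salt_shaker","tin_small","kitchen_timer","honey_jar"):
        print(c,t,[(round(float(d["p"]),2),np.round(d["point"],4).tolist()) for d in arm.mark_of(c,t)[:2]])
print(arm.state()["time"])
E
```

```text
pics
0.011
time 0.0
joint_positions [-1.1688, 0.6293, 0.0384, 1.5184, -0.027, 0.9963, -0.02]
dq [-0.0002, -0.0004, -0.0013, -0.0004, -0.0018, 0.0009, -0.0005]
effort [0.0002, -56.3397, 1.2262, -19.3447, 0.011, 0.0102, 0.0]
ee_pos [0.2928, 0.5796, 0.2414]
tcp_rot [-0.0002, 0.2318, 0.9728, -0.0009]
contact_force [-0.0126, 0.7018, 0.0682]
wrist_torque [-0.0105, -0.0833, 0.0068]
finger_force 0.0
grip_width 0.0853
scene nicked_cap mark_of [(0.67, [0.4689, -0.0553, 0.0891])]
scene nicked_cap boxes_of [(0.64, [0.4633, -0.0604, 0.112])]
scene plain_cap mark_of [(0.85, [0.4875, 0.1459, 0.0831])]
scene plain_cap boxes_of []
scene dish mark_of [(0.64, [0.4678, -0.2256, 0.0035]), (0.46, [0.4886, -0.0553, 0.0997])]
scene dish boxes_of [(0.75, [0.4692, -0.2283, 0.0145])]
scene nicked_cylinder mark_of [(0.76, [0.4683, -0.0537, 0.0022]), (0.4, [0.7311, -0.0396, -0.0024])]
scene nicked_cylinder boxes_of [(0.93, [0.4472, -0.0704, 0.0493])]
scene plain_cylinder mark_of [(0.62, [0.4861, 0.1478, -0.0001])]
scene plain_cylinder boxes_of [(0.55, [0.4745, 0.128, 0.0568]), (0.46, [0.5983, 0.0752, 0.0367]), (
[... 935 characters left out ...]
mark_of [(0.61, [0.4606, -0.0526, 0.0008])]
top nicked_cylinder boxes_of [(0.67, [0.473, -0.0548, 0.057])]
top plain_cylinder mark_of [(0.66, [0.4866, 0.1444, -0.0024]), (0.4, [0.4673, -0.0515, -0.0006]), (0.19, [0.6826, 0.2246, 0.0053])]
top plain_cylinder boxes_of [(0.79, [0.4877, 0.1335, 0.0609])]
top nicked_cap_mark [(0.76, [0.4818, -0.0533, 0.1028])]
top stub_top [(0.81, [0.468, -0.0568, 0.1089])]
top valve_seat [(0.8, [0.4651, -0.0531, 0.0852])]
top salt_shaker [(0.59, [0.4206, 0.0709, 0.0005])]
top tin_small [(0.52, [0.6889, -0.1433, 0.0026]), (0.26, [0.4204, 0.0715, 0.0019])]
top kitchen_timer [(0.66, [0.6164, 0.0865, -0.0014]), (0.54, [0.4683, -0.0536, 0.0851])]
top honey_jar []
1.8
```

```bash
python3 - <<'E'
from station import arm
import cv2,numpy as np
a=cv2.imread("pics/scene0.png");b=cv2.imread("pics/top0.png")
def px(c,p):
    k=arm.calibration(c);f=192/np.tan(np.radians(k["fovy"]/2));q=np.linalg.inv(k["T"])@[*p,1];return f*q[0]/q[2]+k["cx"],f*q[1]/q[2]+k["cy"]
P=(.468,-.0555,.113)
out=[]
for c,i in(("scene",a),("top",b)):
    u,v=map(int,px(c,P)); print(c,u,v, px(c,(.468,-.227,.01)))
    cr=i[max(0,v-25):v+25,max(0,u-25):u+25]; print(u-25,v-25)
    out.append(cv2.resize(i,(400,300)));out.append(cv2.resize(cr,(400,300),interpolation=cv2.INTER_CUBIC) if 0 else cv2.resize(cr,(300,300),interpolation=cv2.INTER_CUBIC))
    out[-1]=cv2.copyMakeBorder(out[-1],0,0,0,100,0)
cv2.imwrite("pics/m0.png",np.vstack([np.hstack(out[:2]),np.hstack(out[2:])]))
E
```

```text
scene 228 207 (np.float64(298.68679061684486), np.float64(269.13701662363525))
203 182
top 253 233 (np.float64(320.0159229708113), np.float64(231.83750059453786))
228 208
```

View pics/m0.png

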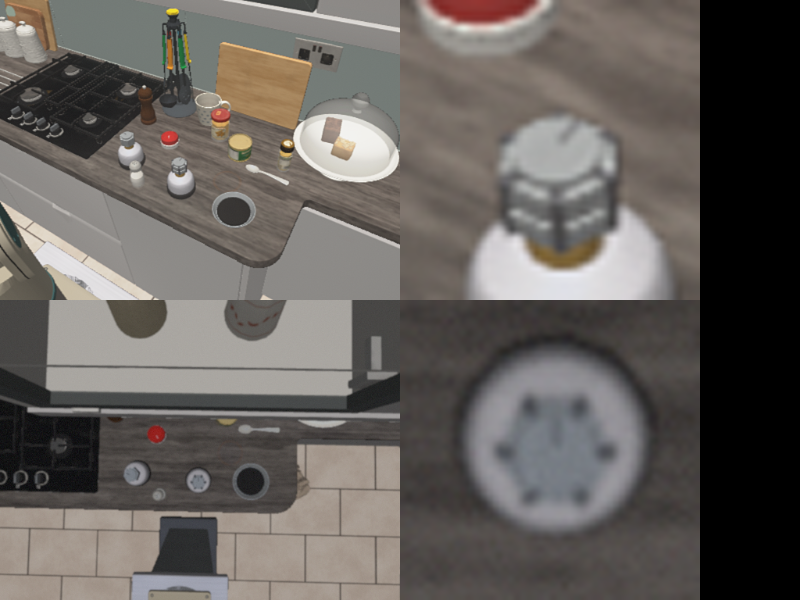

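The nicked cap is the middle cylinder (scene px 228,207; top px 253,233). Its mark line points to about +x and the dish is at about (0.468, -0.227). I'll move above the cap and look with the wrist camera.

Emit:
arm_command(steps="85 -14 -15 0 0;85 -28 -31 0 0;85 -28 -31 0 0;85 -28 -31 0 0;85 -28 -31 0 0;85 -28 -31 0 0;85 -28 -31 0 0;85 -28 -31 0 0;85 -28 -31 0 0;85 -28 -31 0 0;85 -28 -31 0 0;85 -28 -31 0 0;85 -28 -31 0 0;85 -28 -31 0 0;85 -28 -31 0 0;85 -28 -31 0 0;85 -9 -8 0 3.2;85 0 0 0 0;85 0 0 0 0", grip_force=60)

```text
time: 3.7
ee_pos: [0.4681, -0.0537, 0.2422]
tcp_rot: [-0.0, 0.258, 0.966, 0.0]
contact_force: [-0.4, 0.6, -0.6]
grip_width: 0.085
finger_force: 0.0
```

```bash
cat > h.py <<'E'
from station import arm
import cv2,numpy as np
from scipy.spatial.transform import Rotation as R
def st():
    s=arm.state(); r=R.from_quat(np.roll(s["tcp_rot"],-1)).as_matrix()
    print("t",round(s["time"],2),"pos",np.round(s["ee_pos"],4),"yaw_y",round(float(np.degrees(np.arctan2(r[1,1],r[0,1]))),2),"z",np.round(r[:,2],4),"F",np.round(s["contact_force"],2),"M",np.round(s["wrist_torque"],3),"w",round(float(s["grip_width"]),4),"ff",round(float(s["finger_force"]),1),"q7",round(float(s["joint_positions"][6]),3))
    return s,r
def tool(p,s,r): print("tool shift mm",np.round(1000*r.T@(np.array(p)-s["ee_pos"]),1))
def wpx(p,k):
    f=192/np.tan(np.radians(k["fovy"]/2)); q=(np.linalg.inv(k["T"])@[*p,1])[:3]; th=np.arctan2(np.hypot(*q[:2]),q[2]); d=q[:2]/np.hypot(*q[:2]); return f*th*d+[k["cx"],k["cy"]]
def wray(u,k):
    f=192/np.tan(np.radians(k["fovy"]/2)); d=np.array(u,float)-[k["cx"],k["cy"]]; n=np.hypot(*d); th=n/f; v=np.r_[np.sin(th)*d/max(n,1e-9),np.cos(th)]; return k["T"][:3,3],k["T"][:3,:3]@v
def wplane(u,k,z):
    o,v=wray(u,k); return o+v*(z-o[2])/v[2]
E
python3 - <<'E'
from h import *
s,r=st(); tool((.468,-.0555,.0965),s,r)
k=arm.calibration("wrist"); im=arm.read_camera("wrist"); print({a:k[a] for a in("fovy","cx","cy")})
u=wpx((.468,-.0555,.115),k); print(u)
for t in ("nicked_cap","nicked_cap_mark","stub_top","dish"):
    print(t,[(round(float(d["p"]),2),np.round(d["point"],4).tolist()) for d in arm.mark_of("wrist",t)[:2]])
x,y=map(int,u)
cr=im[max(0,y-60):y+60,max(0,x-60):x+60]; print(x-60,y-60)
a=cv2.resize(im,(400,300));b=cv2.resize(cr,(400,400),interpolation=cv2.INTER_CUBIC)
cv2.imwrite("pics/w1.png",np.hstack([cv2.copyMakeBorder(a,0,100,0,0,0),b])[:,:,::-1])
E
```

```text
t 3.7 pos [ 0.4681 -0.0537  0.2422] yaw_y 60.1 z [-7.e-04  1.e-03 -1.e+00] F [-0.44  0.58 -0.61] M [ 0.085 -0.01   0.007] w 0.085 ff 0.0 q7 1.182
tool shift mm [ -1.   -1.7 145.7]
{'fovy': 65.70646984690485, 'cx': 256.2266007062333, 'cy': 197.18997995551342}
[253.32012163 191.95798987]
nicked_cap [(0.9, [0.4617, -0.0569, 0.087])]
nicked_cap_mark [(0.91, [0.4932, -0.0556, 0.0991])]
stub_top []
dish [(0.7, [0.4621, -0.2294, 0.0005])]
193 131
```

View pics/w1.png

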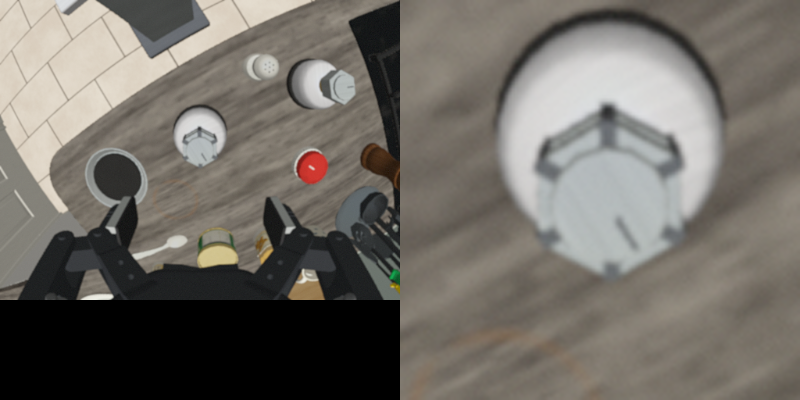

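```bash
python3 - <<'E'
from h import *
s,r=st(); k=arm.calibration("wrist")
P=lambda u,v:(193+.3*(u-400),131+.3*v)
c=wplane(P(609.5,206.5),k,.1155); print("boss centre",c)
m=wplane(P(636,247),k,.1155); m0=wplane(P(617,218),k,.1155); d=m-m0; print("mark ang",np.degrees(np.arctan2(d[1],d[0])), "from centre",np.degrees(np.arctan2(*(m-c)[1::-1])))
V=[wplane(P(*p),k,.1105) for p in((611,277),(547,239),(680,236),(540,160),(677,160),(607,112))]
for v in V: print(np.round(v,4),np.degrees(np.arctan2(*(v-c)[1::-1])),np.hypot(*(v-c)[:2]))
tool((c[0],c[1],.0965),s,r)
E
```

```text
t 3.95 pos [ 0.4682 -0.0537  0.2423] yaw_y 60.16 z [-2.e-04  5.e-04 -1.e+00] F [-0.2   0.69  0.05] M [-0.023 -0.037 -0.02 ] w 0.085 ff 0.0 q7 1.182
boss centre [ 0.47009661 -0.05394188  0.1155    ]
mark ang 2.1550034631508215 from centre 2.120265082147027
[ 0.49   -0.0649  0.1105] -28.776679881232933 0.02268328147737869
[ 0.471  -0.0748  0.1105] -87.4371780594903 0.020871996401662412
[ 0.4889 -0.0418  0.1105] 32.76876359322504 0.02235771280182727
[ 0.4503 -0.0646  0.1105] -151.60936552711672 0.022478883663432297
[ 0.4691 -0.032   0.1105] 92.69942179213899 0.022006803315124203
[ 0.4478 -0.0419  0.1105] 151.6983244622032 0.025294897457165677
tool shift mm [ -1.8   0.6 145.8]
```

Emit:
arm_command(steps="70 -1.2 0 0 -1.5;70 0 0 20 0;70 0 0 25 0;70 0 0 25 0;70 0 0 25 0;70 0 0 20 0;70 0 0 15 0;70 0 0 10 0;70 0 0 5.8 0;60 0 0 0 0;54 0 0 0 0;54 0 0 0 0", grip_force=20)

```text
time: 5.15
ee_pos: [0.47, -0.0557, 0.0971]
tcp_rot: [0.001, 0.246, 0.969, 0.0]
contact_force: [1.1, -0.7, -1.1]
grip_width: 0.0542
finger_force: 0.0
```

```bash
python3 - <<'E'
from h import *
s,r=st()
k=arm.calibration("wrist"); im=arm.read_camera("wrist")
x,y=map(int,wpx((.4695,-.054,.11),k)); print(x,y)
cr=im[max(0,y-90):y+90,max(0,x-120):x+120]
cv2.imwrite("pics/w2.png",cv2.resize(cr,None,fx=3,fy=3,interpolation=cv2.INTER_CUBIC)[:,:,::-1])
E
```

```text
t 5.15 pos [ 0.47   -0.0557  0.0971] yaw_y 61.51 z [ 1.4e-03 -1.0e-04 -1.0e+00] F [ 1.1  -0.72 -1.06] M [-0.023  0.051 -0.018] w 0.0542 ff 0.0 q7 1.248
257 276
```

View pics/w2.png

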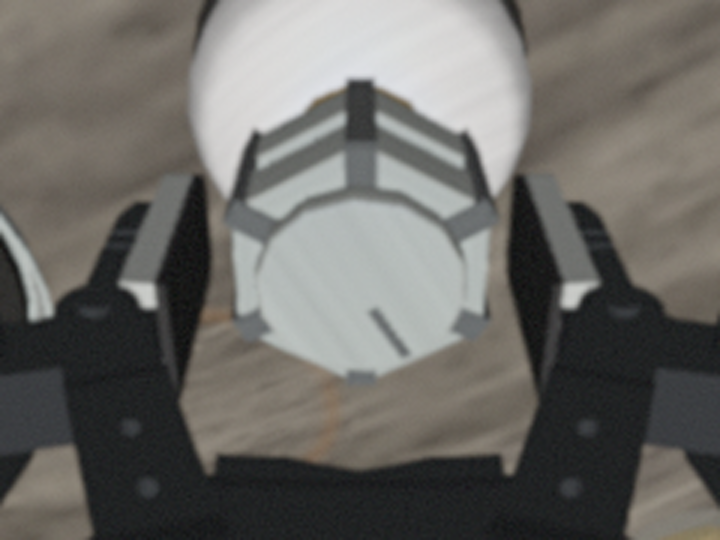

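The cap sits centred between the pads (edges at x≈232 and 490, pads at 208 and 510), with nicks, groove and mark visible. I'll check the offset in tool x numerically.

```bash
python3 - <<'E'
from h import *
s,r=st(); k=arm.calibration("wrist")
x,y=257,276
P=lambda u,v:(x-120+u/3,y-90+v/3)
for p,z in [((232,210),.1105),((492,205),.1105),((255,333),.1105),((470,330),.1105),((361,382),.1105),((361,190),.1105),((256,285),.1155),((466,285),.1155),((361,194),.1155)]:
    w=wplane(P(*p),k,z); print(p,np.round(w,4),np.round(1e3*r.T@(w-s["ee_pos"]),1))
E
```

```text
t 5.2 pos [ 0.4699 -0.0558  0.0971] yaw_y 61.5 z [ 1.4e-03 -1.0e-04 -1.0e+00] F [ 0.46 -0.08 -0.31] M [-0.006  0.035 -0.085] w 0.054 ff 0.0 q7 1.248
(232, 210) [ 0.4503 -0.0658  0.1105] [ 12.4 -18.2 -13.4]
(492, 205) [ 0.4684 -0.0307  0.1105] [ 13.3  21.4 -13.4]
(255, 333) [ 0.4722 -0.0751  0.1105] [-11.2 -15.9 -13.4]
(470, 330) [ 0.4885 -0.0438  0.1105] [-10.6  19.4 -13.4]
(361, 382) [ 0.4897 -0.0648  0.1105] [-21.7   1.5 -13.4]
(361, 190) [ 0.4565 -0.0468  0.1105] [ 16.1   1.4 -13.4]
(256, 285) [ 0.4612 -0.0676  0.1155] [  2.  -14.5 -18.4]
(466, 285) [ 0.4765 -0.0395  0.1155] [  2.   17.5 -18.4]
(361, 194) [ 0.4546 -0.0459  0.1155] [ 18.2   1.4 -18.4]
```

Emit:
arm_command(steps="50 1 0 0 0;45 0 0 0 0;42 0 0 0 0;38 0 0 0 0;38 0 0 0 0;38 0 0 0 0;38 0 0 0 0", grip_force=20)

```text
time: 5.9
ee_pos: [0.4687, -0.0552, 0.0966]
tcp_rot: [0.0, 0.246, 0.969, 0.0]
contact_force: [-0.4, 0.0, 2.3]
grip_width: 0.0398
finger_force: 23.6
```

```bash
python3 - <<'E'
from h import *
s,r=st(); print(np.round(r.T@s["contact_force"],2))
E
```

```text
t 5.9 pos [ 0.4687 -0.0552  0.0966] yaw_y 61.5 z [ 2.e-04  1.e-04 -1.e+00] F [-0.4   0.    2.32] M [ 0.074  0.042 -0.038] w 0.0398 ff 23.6 q7 1.248
[ 0.36 -0.19 -2.32]
```

Emit:
arm_command(steps="38 0 0 0 0;38 0 0 0 0;38 0 0 -0.1 4;38 0 0 -0.2 4;38 0 0 -0.25 4;38 0 0 -0.25 4;38 0 0 0 0", grip_force=60)

```text
time: 6.6
ee_pos: [0.4686, -0.0554, 0.0973]
tcp_rot: [0.0, 0.379, 0.925, -0.0]
contact_force: [-0.6, -0.2, 3.3]
grip_width: 0.0393
finger_force: 54.0
```

```bash
python3 - <<'E'
from h import *
s,r=st(); print(np.round(r.T@s["contact_force"],2))
E
```

```text
t 6.6 pos [ 0.4686 -0.0554  0.0973] yaw_y 45.47 z [ 1.e-04 -4.e-04 -1.e+00] F [-0.55 -0.2   3.34] M [-0.045  0.012 -0.042] w 0.0393 ff 54.0 q7 1.076
[ 0.26 -0.53 -3.34]
```

Emit:
arm_command(steps="38 0 0 -0.25 4;38 0 0 -0.25 4;38 0 0 -0.25 4;38 0 0 -0.25 4;38 0 0 0 0")

```text
time: 7.1
ee_pos: [0.4686, -0.0554, 0.0983]
tcp_rot: [0.0, 0.503, 0.864, -0.0]
contact_force: [-0.2, -0.3, 2.0]
grip_width: 0.0389
finger_force: 54.0
```

Emit:
arm_command(steps="38 0 0 -0.25 4;38 0 0 -0.25 4;38 0 0 -0.25 4;38 0 0 -0.25 4;38 0 0 0 0")

```text
time: 7.6
ee_pos: [0.4685, -0.0553, 0.0992]
tcp_rot: [0.0, 0.618, 0.786, -0.0]
contact_force: [0.3, 0.0, 1.8]
grip_width: 0.039
finger_force: 54.0
```

Emit:
arm_command(steps="38 0 0 -0.2 4;38 0 0 -0.2 4;38 0 0 -0.2 4;38 0 0 -0.2 4;38 0 0 0 0")

```text
time: 8.1
ee_pos: [0.4685, -0.0552, 0.1]
tcp_rot: [-0.0, 0.721, 0.693, -0.0]
contact_force: [-0.7, -0.2, 2.1]
grip_width: 0.0392
finger_force: 53.9
```

```bash
python3 - <<'E'
from h import *
F=[]
s,r=st(); print(np.round(r.T@s["contact_force"],2))
for c in("top",):
    im=arm.read_camera(c)
k=arm.calibration("wrist"); im=arm.read_camera("wrist")
x,y=map(int,wpx((.4695,-.054,.11),k)); print(x,y)
cr=im[max(0,y-90):y+90,max(0,x-120):x+120]
cv2.imwrite("pics/w3.png",cv2.resize(cr,None,fx=3,fy=3,interpolation=cv2.INTER_CUBIC)[:,:,::-1])
st()
E
```

```text
t 8.1 pos [ 0.4685 -0.0552  0.1   ] yaw_y -2.34 z [-4.e-04 -2.e-04 -1.e+00] F [-0.73 -0.15  2.1 ] M [-0.016  0.026  0.008] w 0.0392 ff 53.9 q7 0.549
[-0.18 -0.72 -2.1 ]
255 275
t 8.2 pos [ 0.4685 -0.0553  0.1   ] yaw_y -2.3 z [-3.e-04 -1.e-04 -1.e+00] F [ 0.03 -0.09  1.32] M [-0.026  0.023 -0.001] w 0.0389 ff 53.9 q7 0.549
```

View pics/w3.png

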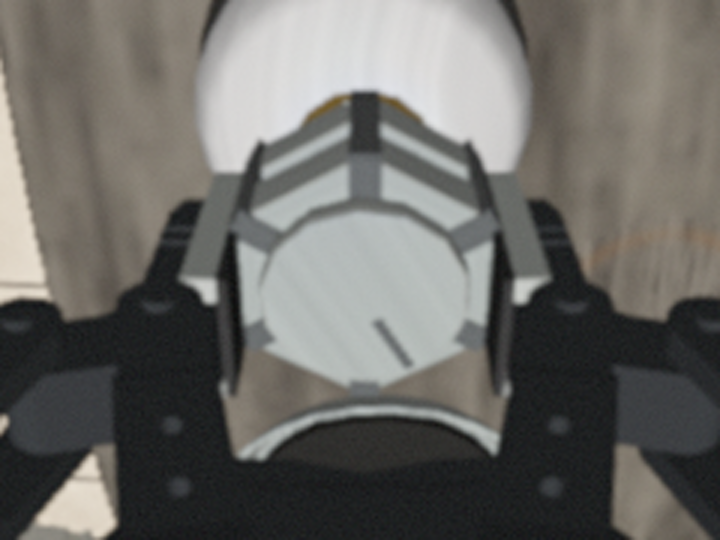

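Emit:
arm_command(steps="38 0 0 -0.21 4;38 0 0 -0.21 4;38 0 0 -0.21 4;38 0 0 -0.21 4;38 0 0 0 0")

```text
time: 8.7
ee_pos: [0.4682, -0.0552, 0.1006]
tcp_rot: [-0.0, 0.811, 0.585, -0.0]
contact_force: [-0.5, -1.0, -1.0]
grip_width: 0.0391
finger_force: 54.0
```

Emit:
arm_command(steps="38 0 0 -0.21 4;38 0 0 -0.21 4;38 0 0 -0.21 4;38 0 0 0 0")

```text
time: 9.1
ee_pos: [0.4683, -0.0552, 0.1013]
tcp_rot: [-0.0, 0.867, 0.497, -0.0]
contact_force: [-1.0, 0.4, -0.7]
grip_width: 0.0391
finger_force: 54.0
```

Emit:
arm_command(steps="38 0 0 0 4;38 0 0 0 4;38 0 0 0 0")

```text
time: 9.4
ee_pos: [0.4684, -0.0552, 0.1014]
tcp_rot: [-0.0, 0.9, 0.436, -0.0]
contact_force: [-1.2, -0.7, -2.2]
grip_width: 0.0387
finger_force: 54.0
```

Emit:
arm_command(steps="38 0 0 -0.15 4;38 0 0 0 0;38 0 0 0 0")

```text
time: 9.7
ee_pos: [0.4685, -0.0552, 0.1017]
tcp_rot: [-0.0, 0.915, 0.404, -0.0]
contact_force: [-0.6, 0.8, -1.3]
grip_width: 0.0392
finger_force: 54.0
```

Emit:
arm_command(steps="38 0 0 0 4;38 0 0 0 4;38 0 0 0 0;38 0 0 0 0")

```text
time: 10.1
ee_pos: [0.4685, -0.0552, 0.1017]
tcp_rot: [-0.0, 0.941, 0.339, -0.0]
contact_force: [-0.3, 0.2, -1.2]
grip_width: 0.0392
finger_force: 54.0
```

Emit:
arm_command(steps="38 0 0 -0.2 4;38 0 0 -0.2 4;38 0 0 0 0;38 0 0 0 0")

```text
time: 10.5
ee_pos: [0.4685, -0.0552, 0.1021]
tcp_rot: [-0.0, 0.962, 0.273, -0.0]
contact_force: [-0.5, -0.2, -0.6]
grip_width: 0.039
finger_force: 54.0
```

Emit:
arm_command(steps="38 0 0 -0.2 4;38 0 0 -0.2 4;38 0 0 -0.2 4;38 0 0 0 0;38 0 0 0 0")

```text
time: 11.0
ee_pos: [0.4685, -0.0551, 0.1027]
tcp_rot: [-0.0, 0.985, 0.171, -0.0]
contact_force: [0.5, 0.1, -1.8]
grip_width: 0.0385
finger_force: 54.0
```

Emit:
arm_command(steps="38 0 0 -0.2 4;38 0 0 -0.2 4;38 0 0 -0.2 4;38 0 0 0 0;38 0 0 0 0")

```text
time: 11.5
ee_pos: [0.4684, -0.0551, 0.1032]
tcp_rot: [-0.0, 0.998, 0.067, -0.0]
contact_force: [-0.8, 0.8, -1.6]
grip_width: 0.0394
finger_force: 54.0
```

Emit:
arm_command(steps="38 0 0 -0.2 4;38 0 0 -0.2 4;38 0 0 -0.2 4;38 0 0 0 0;38 0 0 0 0")

```text
time: 12.0
ee_pos: [0.4684, -0.055, 0.1038]
tcp_rot: [-0.0, 0.999, -0.038, -0.0]
contact_force: [-0.8, 0.8, -2.1]
grip_width: 0.0393
finger_force: 54.0
```

Emit:
arm_command(steps="38 0 0 -0.2 4;38 0 0 -0.2 4;38 0 0 -0.2 4;38 0 0 0 0;38 0 0 0 0")

```text
time: 12.5
ee_pos: [0.4685, -0.0549, 0.1044]
tcp_rot: [-0.0, 0.99, -0.142, -0.0]
contact_force: [-0.3, 0.5, -1.7]
grip_width: 0.0393
finger_force: 54.0
```

```bash
python3 - <<'E'
from h import *
st()
E
```

```text
t 12.5 pos [ 0.4685 -0.0549  0.1044] yaw_y -106.33 z [-4.e-04  6.e-04 -1.e+00] F [-0.35  0.54 -1.72] M [0.223 0.245 0.037] w 0.0393 ff 54.0 q7 -0.772
```

Emit:
arm_command(steps="38 0 0 -0.2 4;38 0 0 -0.2 4;38 0 0 -0.3 0;38 0 0 -0.3 0;38 0 0 -0.3 0;38 0 0 0 0;38 0 0 0 0")

```text
time: 13.2
ee_pos: [0.4685, -0.0549, 0.1058]
tcp_rot: [-0.0, 0.977, -0.212, -0.0]
contact_force: [-2.5, 2.8, -1.8]
grip_width: 0.0388
finger_force: 54.0
```

```bash
python3 - <<'E'
from h import *
st()
E
```

```text
t 13.2 pos [ 0.4685 -0.0549  0.1058] yaw_y -114.46 z [-2.e-04  8.e-04 -1.e+00] F [-2.45  2.75 -1.8 ] M [0.486 0.396 0.024] w 0.0388 ff 54.0 q7 -0.896
```

Emit:
arm_command(steps="38 -0.5 -0.2 0 0;38 0 0 0 0;38 0 0 -0.3 0;38 0 0 -0.3 0;38 0 0 0 0;38 0 0 0 0")

```text
time: 13.8
ee_pos: [0.4683, -0.055, 0.1065]
tcp_rot: [0.0, 0.977, -0.212, 0.0]
contact_force: [-1.6, 1.3, -1.9]
grip_width: 0.0391
finger_force: 54.0
```

```bash
python3 - <<'E'
from h import *
st()
E
```

```text
t 13.8 pos [ 0.4683 -0.055   0.1065] yaw_y -114.51 z [ 2.e-04 -1.e-04 -1.e+00] F [-1.6   1.3  -1.86] M [ 0.287  0.254 -0.024] w 0.0391 ff 54.0 q7 -0.898
```

Emit:
arm_command(steps="38 -0.2 -0.1 -0.3 0;38 0 0 -0.4 0;38 0 0 -0.5 0;38 0 0 -0.5 0;38 0 0 -0.5 0;38 0 0 0 0")

```text
time: 14.4
ee_pos: [0.4682, -0.0549, 0.1087]
tcp_rot: [0.0, 0.977, -0.212, 0.0]
contact_force: [-0.4, 0.2, -0.8]
grip_width: 0.039
finger_force: 54.0
```

```bash
python3 - <<'E'
from h import *
st()
E
```

```text
t 14.4 pos [ 0.4682 -0.0549  0.1087] yaw_y -114.51 z [ 4.e-04 -3.e-04 -1.e+00] F [-0.42  0.2  -0.82] M [ 0.079  0.065 -0.043] w 0.039 ff 54.0 q7 -0.903
```

Emit:
arm_command(steps="38 0 0 -1 0;38 0 0 -2 0;38 0 0 -2 0;38 0 0 -2 0;38 0 0 -2 0;38 0 0 -3 0;38 0 0 -4 0;38 0 0 -8 0;38 0 0 -12 0;38 0 0 -15 0;38 0 0 -15 0;38 0 0 -8 0;38 0 0 0 0")

```text
time: 15.7
ee_pos: [0.4688, -0.0549, 0.1839]
tcp_rot: [-0.0, 0.977, -0.212, 0.001]
contact_force: [0.1, 1.1, -1.4]
grip_width: 0.039
finger_force: 54.0
```

```bash
python3 - <<'E'
from h import *
st()
k=arm.calibration("wrist")
for c in("scene","top","wrist"):
    im=arm.read_camera(c)
    if c=="wrist": W=im
    for f in("mark_of","boxes_of"): print(c,f,[(round(float(d["p"]),2),np.round(d["point"],4).tolist()) for d in getattr(arm,f)(c,"dish")[:2]])
    for d in arm.masks_of(c,"dish")[:1]:
        m=d["mask"].astype(np.uint8); e=cv2.findContours(m,0,1)[0]; e=max(e,key=cv2.contourArea); (x,y),ax,an=cv2.fitEllipse(e)
        print(c,d["p"],(x,y),ax)
        kk=arm.calibration(c)
        if c!="wrist":
            f=192/np.tan(np.radians(kk["fovy"]/2)); v=kk["T"][:3,:3]@np.array([(x-kk["cx"])/f,(y-kk["cy"])/f,1]);o=kk["T"][:3,3];print(o+v*(.018-o[2])/v[2])
        else: print(wplane((x,y),kk,.018))
cv2.imwrite("pics/w4.png",W[:,:,::-1])
s,r=st(); tool((.468,-.227,s["ee_pos"][2]),s,r)
E
```

```text
t 15.7 pos [ 0.4688 -0.0549  0.1839] yaw_y -114.49 z [ 2.4e-03 -1.0e-04 -1.0e+00] F [ 0.07  1.07 -1.41] M [-0.053  0.019  0.033] w 0.039 ff 54.0 q7 -1.047
scene mark_of [(0.71, [0.4695, -0.2283, 0.0024])]
scene boxes_of [(0.95, [0.4712, -0.2283, 0.0137]), (0.58, [0.6732, 0.2145, 0.0731])]
scene 0.89 (299.7893371582031, 267.97076416015625) (45.344696044921875, 55.36136245727539)
[ 0.46646322 -0.22994895  0.018     ]
top mark_of [(0.64, [0.4714, -0.2265, -0.001])]
top boxes_of [(0.65, [0.4684, -0.2265, 0.0111])]
top 0.81 (321.3380126953125, 232.20252990722656) (44.446067810058594, 45.60906219482422)
[ 0.46774192 -0.22891597  0.018     ]
wrist mark_of [(0.59, [0.4608, -0.2274, -0.0007])]
wrist boxes_of [(0.77, [0.466, -0.2259, 0.0088])]
wrist 0.64 (399.13507080078125, 118.37213134765625) (93.16751861572266, 107.31576538085938)
[ 0.47110015 -0.22229542  0.018     ]
t 16.3 pos [ 0.468  -0.0547  0.1825] yaw_y -114.51 z [-3.e-04 -1.e-04 -1.e+00] F [-0.23 -0.1  -1.4 ] M [ 0.019 -0.004  0.034] w 0.0392 ff 54.0 q7 -1.046
tool shift mm [ 71.5 156.7   0. ]
```

View pics/w4.png

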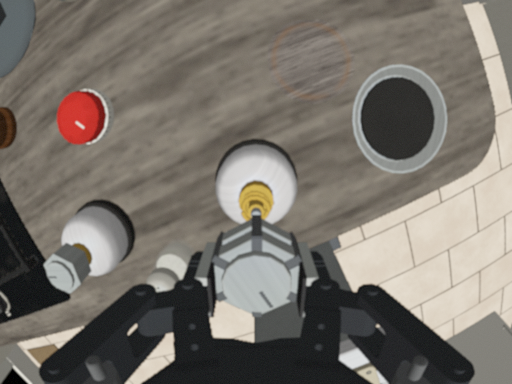

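The cap is in the gripper (256,265) and the bare stub shows at (256,205). The dish is clear at (399,118), so I'll move over it.

Emit:
arm_command(steps="38 4 8.4 0 0;38 8 17.5 0 0;38 8 17.5 0 0;38 8 17.5 0 0;38 8 17.5 0 0;38 8 17.5 0 0;38 8 17.5 0 0;38 8 17.5 0 0;38 8 17.5 0 0;38 4 8.4 0 0;38 0 0 0 0;38 0 0 30 0;38 0 0 30 0;38 0 0 30 0;38 0 0 20 0;38 0 0 0 0;38 0 0 0 0")

```text
time: 18.0
ee_pos: [0.4686, -0.2268, 0.0729]
tcp_rot: [-0.0, 0.977, -0.212, -0.0]
contact_force: [0.3, -1.2, -0.7]
grip_width: 0.0389
finger_force: 54.0
```

```bash
python3 - <<'E'
from h import *
s,r=st()
k=arm.calibration("wrist"); W=arm.read_camera("wrist"); T=arm.read_camera("top")
c=(.4685,-.2272)
w=W.copy()
for a in np.linspace(0,6.28,60):
    p=wpx((c[0]+.06*np.cos(a),c[1]+.06*np.sin(a),.018),k); cv2.circle(w,tuple(int(v) for v in p),0,(255,0,0),-1)
    p=wpx((c[0]+.047*np.cos(a),c[1]+.047*np.sin(a),.0105),k); cv2.circle(w,tuple(int(v) for v in p),0,(0,255,0),-1)
t=cv2.resize(T[207:257,295:345],(288,288),interpolation=cv2.INTER_CUBIC)
cv2.imwrite("pics/w5.png",np.hstack([w,cv2.copyMakeBorder(t,0,96,0,0,0)])[:,:,::-1])
tool((*c,.05),s,r)
E
```

```text
t 18.0 pos [ 0.4686 -0.2268  0.0729] yaw_y -114.47 z [-4.e-04  3.e-04 -1.e+00] F [ 0.33 -1.17 -0.73] M [-0.034  0.044 -0.062] w 0.0389 ff 54.0 q7 -0.622
tool shift mm [ 0.1  0.4 22.9]
```

View pics/w5.png

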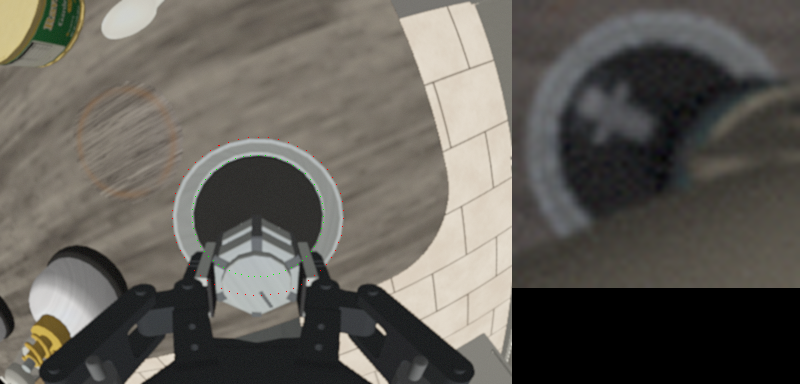

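Projected rim and pad circles fall exactly on the dish, so I'm centred. I'll lower gently.

Emit:
arm_command(steps="38 0 0 10 0;38 0 0.3 12 0;38 0 0 10 0;38 0 0 7 0;38 0 0 4 0;38 0 0 2 0;38 0 0 1 0;38 0 0 1 0;38 0 0 0 0;38 0 0 0 0")

```text
time: 19.1
ee_pos: [0.4685, -0.2275, 0.0258]
tcp_rot: [0.0, 0.977, -0.212, 0.0]
contact_force: [-0.1, -0.4, -1.0]
grip_width: 0.0391
finger_force: 54.0
```

Emit:
arm_command(steps="38 0 0 0.5 0;38 0 0 0.5 0;38 0 0 0.5 0;38 0 0 0 0;38 0 0 0 0")

```text
time: 19.6
ee_pos: [0.4684, -0.2275, 0.0241]
tcp_rot: [-0.0, 0.977, -0.212, -0.0]
contact_force: [0.5, -0.4, -1.3]
grip_width: 0.0393
finger_force: 54.0
```

Emit:
arm_command(steps="38 0 0 0.4 0;38 0 0 0.4 0;38 0 0 0.4 0;38 0 0 0 0;38 0 0 0 0")

```text
time: 20.1
ee_pos: [0.4684, -0.2275, 0.0229]
tcp_rot: [-0.0, 0.977, -0.212, -0.0]
contact_force: [0.5, -0.5, -1.3]
grip_width: 0.0391
finger_force: 54.0
```

Emit:
arm_command(steps="38 0 0 0.3 0;38 0 0 0.2 0;38 0 0 0 0;38 0 0 0 0")

```text
time: 20.5
ee_pos: [0.4684, -0.2275, 0.0224]
tcp_rot: [-0.0, 0.977, -0.212, -0.0]
contact_force: [-0.5, 0.0, -0.9]
grip_width: 0.0392
finger_force: 54.0
```

Emit:
arm_command(steps="38 0 0 0.4 0;38 0 0 0.3 0;38 0 0 0 0;38 0 0 0 0")

```text
time: 20.9
ee_pos: [0.4684, -0.2275, 0.0218]
tcp_rot: [-0.0, 0.977, -0.212, 0.0]
contact_force: [-0.4, 0.1, 0.7]
grip_width: 0.039
finger_force: 54.3
```

Emit:
arm_command(steps="38 0 0 0.3 0;38 0 0 0.2 0;38 0 0 0 0;38 0 0 0 0")

```text
time: 21.3
ee_pos: [0.4684, -0.2275, 0.0213]
tcp_rot: [-0.0, 0.977, -0.212, 0.0]
contact_force: [0.2, -0.4, 1.9]
grip_width: 0.0392
finger_force: 54.6
```

Emit:
arm_command(steps="38 0 0 0 0;38 0 0 0 0;38 0 0 0 0", grip_force=20)

```text
time: 21.6
ee_pos: [0.4684, -0.2276, 0.0212]
tcp_rot: [0.0, 0.977, -0.212, 0.0]
contact_force: [-1.1, 0.8, 2.9]
grip_width: 0.0392
finger_force: 54.6
```

Emit:
arm_command(steps="40 0 0 0 0;42 0 0 0 0;45 0 0 0 0;50 0 0 0 0;54 0 0 0 0;54 0 0 0 0;54 0 0 0 0")

```text
time: 22.3
ee_pos: [0.4684, -0.2275, 0.0212]
tcp_rot: [-0.0, 0.977, -0.212, -0.0]
contact_force: [0.3, -0.6, -0.2]
grip_width: 0.0537
finger_force: 0.0
```

Emit:
arm_command(steps="54 0 0 -2 0;54 0 0 -4 0;54 0 0 -6 0;54 0 0 -10 0;54 0 0 -15 0;54 0 0 -25 0;54 0 0 -40 0;54 0 0 -40 0;54 0 0 -30 0;54 0 0 -10 0;54 0 0 0 0")

```text
time: 23.4
ee_pos: [0.4691, -0.2277, 0.2048]
tcp_rot: [0.0, 0.977, -0.212, 0.002]
contact_force: [0.5, -0.2, -1.4]
grip_width: 0.0542
finger_force: 0.0
```

```bash
python3 - <<'E'
from h import *
s,r=st()
W=arm.read_camera("wrist")
print([(round(float(d["p"]),2),np.round(d["point"],4).tolist()) for f in("nicked_cap","dish","plain_cap") for d in arm.mark_of("wrist",f)[:2]])
S=arm.read_camera("scene")
cv2.imwrite("pics/w6.png",np.hstack([W,cv2.copyMakeBorder(cv2.resize(S[150:300,180:350],(288,254)),0,130,0,0,0)])[:,:,::-1])
print([(round(float(d["p"]),2),np.round(d["point"],4).tolist()) for f in("nicked_cap","dish") for d in arm.mark_of("scene",f)[:2]])
E
```

```text
t 23.4 pos [ 0.4691 -0.2277  0.2048] yaw_y -114.48 z [ 2.9e-03 -8.0e-04 -1.0e+00] F [ 0.52 -0.22 -1.42] M [ 0.007 -0.067  0.073] w 0.0542 ff 0.0 q7 -0.874
[(0.56, [0.4829, 0.1473, 0.087]), (0.83, [0.4837, 0.148, 0.0821])]
[(0.61, [0.4702, -0.2262, 0.011]), (0.8, [0.4722, -0.2274, 0.0029])]
```

View pics/w6.png

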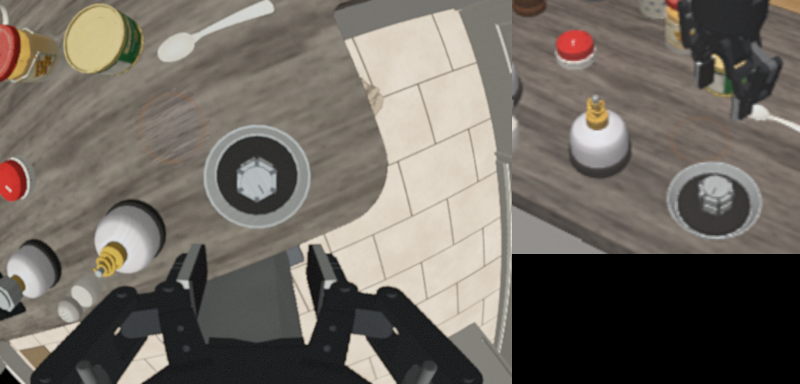

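The cap stands upright in the middle of the pad (257,178), the gripper is clear, and nothing else has moved.

```bash
python3 -c "
from station import arm
print(arm.job_done())"
```

```text
the job is handed in; nothing more can be done
None
```

I unscrewed the nicked cap clockwise, lifted it off once the thread let go, and set it upright, mouth down, in the middle of the dish pad; the job was handed in at about 24 s.

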